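# Set the selector valve by counting clicks

## Task

The scale on the flow selector valve has worn off, so set it by feel: turn the black knob gently clockwise (seen from above) until it meets its soft end stop, then count three clicks back counter-clockwise and leave it resting in that third notch. Then push the red lock slide all the way toward the knob, and let go. Do not force the knob against the stop, and do not knock the valve's neighbours about.

Things in the scene. Friction and masses are not known exactly. Their poses are not given: they have to be found in the camera images.
- valve: Grey selector valve, a box 110 (x) x 260 (y) x 50 (z) mm, fixed to the worktop, brass outlet stubs on its far (+x) face. Origin: centre of its underside; y runs along its length, from the knob end (-y) to the lock end (+y).
- knob_axis (a point): Point on the knob's vertical turning axis, 95 mm above the worktop, a good height to grip; it lies at x 0, y -60 mm of the valve and does not turn with the knob. The knob is black, round and fluted, 41 mm in diameter from 60 to 110 mm above the worktop (top at 112 mm, white line on the top); below it a 48 mm skirt and a flat 68 mm metal bezel up to 54 mm above the worktop.
- knob_top (a point): Point on the knob's axis, 112 mm above the worktop. Notches: 6 in all, unevenly spaced 22 to 32 degrees apart. Between two, the resisting torque rises to about 0.2 to 0.3 Nm, then flips and pulls the knob into the next notch (one click); let go, it rests in a notch. The white line does not tell the setting. Gripped with 40 N, the knob slips in the fingers at about 0.5 Nm.
- knob_foot (a point): Point on the knob's axis, 50 mm above the worktop. End stop: a rubber buffer met 1.5 degrees clockwise past the last notch; its torque climbs by about 6 Nm/rad and does not flip. Over 0.8 Nm on the knob damages it; 0.45 Nm is ample to recognise it. The knob starts one or two clicks counter-clockwise of the end-stop notch. Going back, the end-stop notch is zero, the next notch is click one.
- lock (a joint): Red lock slide on the valve's top: 0 = open (away from the knob), 0.030 m = fully home, towards the knob (valve's -y). It stays where it is left; about 2 N moves it. It starts 0 to 8 mm from open.
- lock_top (a point): Centre of the top face of the red lock slide's grip, a block 28 (valve's x) x 20 (valve's y) x 40 (z) mm, its top 104 mm above the worktop, sliding along the valve's y on a 14 mm high track on the valve's 50 mm high top.
- black_cap_vial: Clear vial with black cap, 32 mm diameter, 50 mm high, standing; origin at the centre of its foot. Leave alone.
- jar: Small clear jar with white lid, 45 mm diameter, 64 mm high, standing; origin at the centre of its foot. Leave alone.
- white_vial: Slim vial with white cap, 23 mm diameter, 62 mm high, standing; origin at the centre of its foot. Leave alone.
- black_bottle: Slim black capped bottle, 20 mm diameter, 86 mm high, standing; origin at the centre of its foot. Leave alone.
- tall_jar: White jar with white lid, 57 mm diameter, 98 mm high, standing; origin at the centre of its foot. Leave alone.

How it is judged (in metres and radians):
On the way, in this order (a step that is already met when the one before it is completed fails the run):
1. the knob is turned clockwise into its end-stop notch, the lock still open (distance between knob_pointer and end_notch below 0.003 m and value of joint lock below 0.015 m), for 0.1 s.
2. the knob is in the third notch back from the end stop, the lock still open (distance between knob_pointer and third_notch below 0.003 m and value of joint lock below 0.015 m), for 0.2 s.
3. the lock slide is pushed home with the knob still in the third notch (distance between knob_pointer and third_notch below 0.003 m and value of joint lock above 0.027 m), for 0.2 s.
At the end, for the whole second after the job is handed in: The knob rests in the third notch counter-clockwise of its end-stop notch (within about 6 degrees) and the lock slide is home (at least 27 of its 30 mm), everything let go and still (all of step 3 and angular speed of dial below 0.05 rad/s); the robot touches nothing.
It fails at once if the knob is forced against its end stop (over 35 N on the buffer, more than about 0.8 Nm on the knob) (contact force between stop_lug and stop_buffer above 35 N).
It fails at once if a neighbouring vial, jar or bottle is moved by more than 20 mm (distance of any of black_cap_vial, jar, white_vial, black_bottle, tall_jar from where it was at the start of the episode above 0.02 m).
It also fails if it takes over 64 s, if anything falls off the work surface, if the arm or the gripper's body presses on something with over 40 N, if the wrist force passes 120 N, or if a joint passes its speed limit or range.

## Robot

A 6-joint arm with a two-finger parallel gripper is mounted at the origin on a cart in front of the work surface, level with it; the furniture and walls round the work are solid. World frame = base frame: x ahead of the robot, y to its left, z up, the work surface at z = 0. Lengths are in mm, angles in rad, forces in N, time in s.
With the tool pointing down it reaches from about 300 to 875 mm from the base axis. Payload 4.2 kg.
Tool frame: the origin (TCP) lies at the very end of the fingers, on their centre line; the grasp point (between the pads) lies 19 mm behind it; y points along the fingers, x is the direction in which the jaws open and shut, and the axes are right-handed (so a half turn about y gives the same grasp; the last joint's range is limited). The gripper opens to 85 mm and grips with 20 to 120 N. Pads are 22 mm wide; open, the fingers measure 114 mm over their backs; the gripper's body (76 mm by 85 mm) begins 54 mm behind the grasp point. The pads swing forward as they close: fully open they stand 13 mm farther back than shut.
Start: joints at [1.199, 0.32, 1.565, -0, 1.257, -0.02], TCP at [198.142, 539.801, 193.438] pointing down, gripper open.
Joint ranges: [-3.11, 3.11], [-0.84, 2.01], [0.21, 2.61], [-1.34, 4.49], [0.05, 2.63], [-2.56, 2.56]. Speed limits (rad/s): [2.57, 2.57, 3.14, 3.14, 3.14, 3.14].

## Interface

Orientations are given as a unit quaternion [x, y, z, w].
In Python, from workcell import bot gives the robot as it stands. The module is installed in compiled form; this text tells all that it offers.
- The arm moves only by the tool servo_tool, never from a script. Its arguments are lists of equal length, an entry for each row: "fingers": the finger opening in mm, from 0 to 85.4; "translation": the shift along the world's x, y, z in mm, a list of three; "twist": the turn, a rotation vector about the world's x, y, z in degrees, a list of three. A call has 1 to 8 rows; each row shifts and turns the commanded pose from where the row before left it; what a row does not reach is not made up. A row lasts 1/12 s, in which the tool goes at most 41.7 mm and 7.16 degrees, less where a joint would pass 70% of its speed; a pose out of reach is approached as far as the arm can. A call with a gripper value outside its range is refused whole. The fingers move at their own pace and stop on an object; "squeeze" is the grip in N (left out, the last holds). Time passes only in rows, so rows that do not move let the fingers close. It gives the time, the measured TCP pose, the force and the opening at its end, in the units of the state.
- bot.observe(): the state, without advancing time (a new reading comes with each control period).
- bot.read_camera(name): name is "scene" or "top" or "wrist"; returns (picture, depth): 420x560x3 uint8, red, green, blue; 420x560 float32, mm along the optical axis (not along the pixel's ray), 0 where there is no reading.
- bot.get_calibration(name): a dict with "fov_y" (degrees; the focal length in pixels is half the picture's height over the tangent of half this angle, whatever the lens; pixels are square), "cx", "cy" (the principal point, pixels), "rvec" (rotation vector, rad) and "tvec" (3), from world to camera coordinates, as OpenCV has them. Camera axes: x right, y down, z forward; pixel columns grow to the right and rows downward; lengths in mm; the calibration is good to about 2 mm. A picture is of the moment at which its call begins: read the wrist's pose just before it. get_calibration takes no time and is no camera call; for the wrist camera it gives the pose at the moment of the call.
- bot.hand_in(): hands the job in, once; it reports no verdict.
Trained networks look in the newest picture that a camera, given by its name, has taken for a name from the list of things; names that differ only in an ending like _2 or _b are one class to them, and where a whole thing is asked for, a point or a joint stands for the part that bears it (a point fixed in the world has none). Each returns a list of dicts, best first, with "score" (0 to 1); they miss things now and then, are a little off and sometimes report something else, mostly with a low value. They report only what shows in the picture. A call takes as long as a camera call.
- bot.trace(name, camera): "pixels" (420x560 bool, what is visible of it).
- bot.place_of(name, camera): "point" ([x, y, z] in mm, in the coordinates of the camera as it stood for that picture, good to about 4 mm: a listed point, or the origin of a listed thing).
The state is a dict: "time_s": time; "qpos": joint angles; "qvel": joint speeds; "effort": joint torques, N m; "tool_pos": TCP position; "eef_rot": TCP orientation; "contact_force": force on the tool from outside, world axes, zero at the start; "moment": the same for the moment, N m; "gripper_width": finger opening in mm.
Only numpy, scipy, OpenCV 4.12 (cv2) and the standard library are available. Lean on these libraries where they do the work, as an engineer would, in place of code of your own. Each camera call takes 0.05 s, during which the arm holds its last target. There are 200 camera calls.

## Working session

There is one attempt and no reset: what is moved stays moved. The work goes in short steps, Python scripts to look and compute and a tool call to move; the robot and the scene stay as the last step left them, time stands still between calls to the robot, and variables do not carry over. Pictures are saved under pics/ and viewed, about 8 in all and at most 12, crops included, and the job is handed in when it is done.

Besides the shell and the picture viewer there is one more tool, called after "Emit:" in YAML: its name, and indented under it one key for each argument. servo_tool: Moves the arm, as the interface text tells. Its arguments: {"type":"object","properties":{"fingers":{"type":"array"},"translation":{"type":"array"},"twist":{"type":"array"},"squeeze":{"type":"number"}},"required":["fingers","translation","twist"]}

```bash
mkdir -p pics; cat > h.py <<'E'
import numpy as np, cv2
from workcell import bot
def w(cam,p):
    c=bot.get_calibration(cam);R=cv2.Rodrigues(np.array(c["rvec"],float))[0]
    return R.T@(np.array(p,float)-np.array(c["tvec"],float).ravel())
E
python3 - <<'E'
from h import *
o=bot.observe()
for k,v in o.items(): print(k,np.round(v,3))
for cam in ("scene","top"):
    im,d=bot.read_camera(cam); cv2.imwrite(f"pics/{cam}0.png",im[:,:,::-1])
    for n in ["valve","knob_axis","knob_top","lock_top","black_cap_vial","jar","white_vial","black_bottle","tall_jar"]:
        r=bot.place_of(n,cam)
        print(cam,n,[(round(a["score"],2),np.round(w(cam,a["point"])).tolist()) for a in r[:2]])
E
```

```text
time_s 0.0
qpos [ 1.199  0.32   1.566  0.     1.257 -0.02 ]
qvel [0.003 0.001 0.001 0.001 0.001 0.001]
effort [-0.0000e+00 -4.1553e+01 -2.3417e+01  0.0000e+00  8.0000e-03 -0.0000e+00]
tool_pos [197.925 539.293 192.59 ]
eef_rot [ 0.58   0.404 -0.405 -0.579]
contact_force [ 1.405 -0.888  0.954]
moment [ 0.007  0.001 -0.017]
gripper_width 85.351
scene valve [(0.66, [506.0, -158.0, -1.0])]
scene knob_axis [(0.79, [493.0, -219.0, 96.0]), (0.5, [496.0, -221.0, 114.0])]
scene knob_top [(0.9, [495.0, -220.0, 115.0])]
scene lock_top [(0.59, [530.0, -83.0, 102.0])]
scene black_cap_vial [(0.61, [668.0, 191.0, -0.0])]
scene jar [(0.67, [521.0, 252.0, 3.0]), (0.33, [527.0, -82.0, 103.0])]
scene white_vial [(0.51, [450.0, 206.0, 3.0])]
scene black_bottle [(0.75, [510.0, -446.0, -3.0])]
scene tall_jar [(0.91, [616.0, -400.0, 1.0]), (0.32, [448.0, 208.0, 3.0])]
top valve [(0.8, [508.0, -161.0, 2.0])]
top knob_axis [(0.57, [490.0, -221.0, 97.0])]
top knob_top []
top lock_top [(0.51, [530.0, -78.0, 104.0])]
top black_cap_vial [(0.47, [669.0, 192.0, -1.0])]
top jar [(0.48, [518.0, 250.0, 1.0]), (0.46, [445.0, 204.0, -3.0])]
top white_vial [(0.73, [510.0, -159.0, 2.0]), (0.45, [443.0, 205.0, -1.0])]
top black_bottle [(0.63, [511.0, -446.0, -1.0])]
top tall_jar [(0.76, [616.0, -404.0, 3.0]), (0.23, [518.0, 249.0, -2.0])]
```

View pics/top0.png

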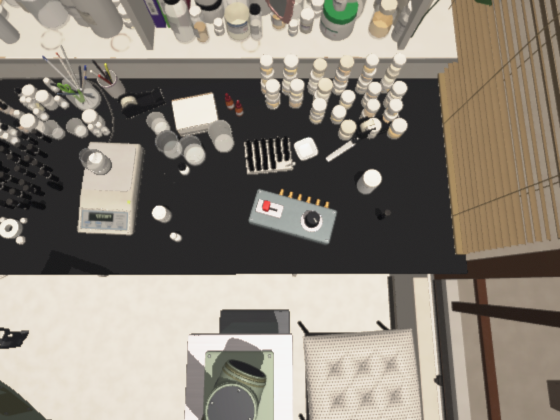

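View pics/scene0.png

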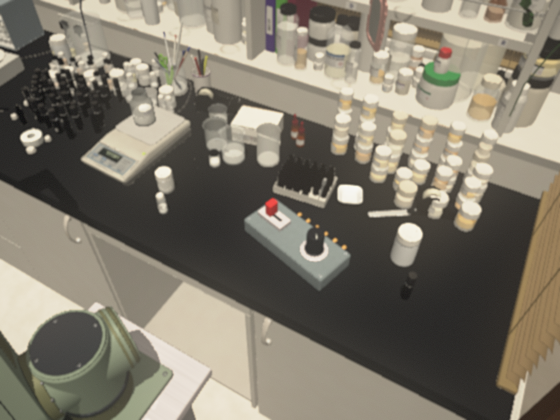

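Top view: the valve is at about (293,217), the black knob at (312,219) and the red lock at (266,206). The scene view agrees, and the neighbours are well clear.

```bash
python3 - <<'E'
from h import *
from scipy.spatial.transform import Rotation as R
o=bot.observe(); print(R.from_quat(o["eef_rot"]).as_matrix().round(3))
c=bot.get_calibration("wrist");r=cv2.Rodrigues(np.array(c["rvec"],float))[0]
print("cam pos",w("wrist",[0,0,0]).round(),"fwd",r[2].round(2),"right",r[0].round(2),c["fov_y"])
E
```

```text
[[ 0.345  0.    -0.939]
 [ 0.939  0.     0.345]
 [ 0.    -1.    -0.   ]]
cam pos [119. 568. 372.] fwd [ 0.31 -0.11 -0.95] right [ 0.35  0.94 -0.  ] 65.5977575674821
```

Emit:
servo_tool:
  fingers: [85,85,85,85,85,85,85,85]
  translation:
    - [14,-38,4]
    - [14,-38,4]
    - [14,-38,4]
    - [14,-38,4]
    - [14,-38,4]
    - [14,-38,4]
    - [14,-38,4]
    - [14,-38,4]
  twist:
    - [0,0,-4]
    - [0,0,-4]
    - [0,0,-4]
    - [0,0,-4]
    - [0,0,-4]
    - [0,0,-4]
    - [0,0,-4]
    - [0,0,-4]
  squeeze: 40

```text
time_s: 1.67
tool_pos: [310.3, 234.0, 225.8]
eef_rot: [-0.669, -0.229, 0.228, 0.669]
contact_force: [1.1, -0.3, -0.1]
gripper_width: 85.0
```

Emit:
servo_tool:
  fingers: [85,85,85,85,85,85,85,85]
  translation:
    - [13,-33,0]
    - [13,-33,0]
    - [13,-33,0]
    - [13,-33,0]
    - [13,-33,0]
    - [13,-33,0]
    - [13,-33,0]
    - [13,-33,0]
  twist:
    - [0,0,-3]
    - [0,0,-3]
    - [0,0,-3]
    - [0,0,-3]
    - [0,0,-3]
    - [0,0,-3]
    - [0,0,-3]
    - [0,0,-3]

```text
time_s: 2.33
tool_pos: [414.4, -30.0, 225.7]
eef_rot: [0.702, 0.085, -0.084, -0.702]
contact_force: [0.0, 0.2, 0.3]
gripper_width: 85.0
```

Emit:
servo_tool:
  fingers: [85,85,85,85,85,85,85]
  translation:
    - [13,-33,-4]
    - [13,-33,-4]
    - [13,-33,-4]
    - [13,-33,-4]
    - [13,-33,-4]
    - [10,-20,-4]
    - [0,0,0]
  twist:
    - [0,0,-3]
    - [0,0,-3]
    - [0,0,-3]
    - [0,0,-3]
    - [0,0,-2]
    - [0,0,0]
    - [0,0,0]

```text
time_s: 2.92
tool_pos: [490.4, -217.0, 200.1]
eef_rot: [0.708, -0.002, 0.002, -0.707]
contact_force: [-1.3, -0.3, -0.1]
gripper_width: 84.8
```

```bash
python3 - <<'E'
from h import *
o=bot.observe(); print(o["tool_pos"],o["qpos"])
im,d=bot.read_camera("wrist"); cv2.imwrite("pics/wrist1.png",im[:,:,::-1])
for n in ["valve","knob_axis","knob_top","lock_top"]:
    r=bot.place_of(n,"wrist")
    print(n,[(round(a["score"],2),w("wrist",a["point"]).round(1).tolist()) for a in r[:2]])
E
```

```text
[ 490.42046103 -217.04538832  200.10657265] [-4.37301162e-01  2.54244915e-01  1.64087171e+00 -1.27309962e-03
  1.24616197e+00 -4.30650121e-01]
valve [(0.91, [508.8, -161.3, -2.1])]
knob_axis []
knob_top []
lock_top []
```

View pics/wrist1.png

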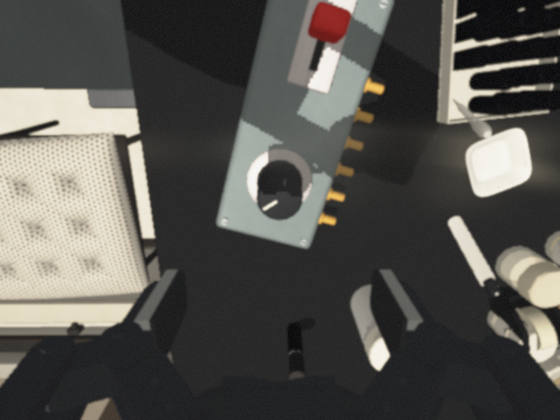

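The wrist view shows the knob centred near pixel (280,188) with its white line at (270,205), and the red lock at (330,22). I'll fit the knob and lock positions from depth.

```bash
cat >> h.py <<'E'
def cloud(cam):
    im,d=bot.read_camera(cam);c=bot.get_calibration(cam)
    f=210/np.tan(np.radians(c["fov_y"]/2));v,u=np.mgrid[:420,:560]
    P=np.dstack([(u-c["cx"])/f*d,(v-c["cy"])/f*d,d]).reshape(-1,3)
    R=cv2.Rodrigues(np.array(c["rvec"],float))[0]
    W=(P-np.array(c["tvec"],float).ravel())@R
    return im,W.reshape(420,560,3),d>0
E
python3 - <<'E'
from h import *
im,W,ok=cloud("wrist")
def box(m,n):
    p=W[m]; 
    (c,s,a)=cv2.minAreaRect(p[:,:2].astype(np.float32)); e=cv2.minEnclosingCircle(p[:,:2].astype(np.float32))
    print(n,len(p),"z",np.median(p[:,2]).round(1),"rect",np.round(c,1),np.round(s,1),round(a,1),"circ",np.round(e[0],1),round(e[1],1))
near=ok&(np.hypot(W[...,0]-491,W[...,1]+219)<40)
box(near&(W[...,2]>108)&(W[...,2]<118),"knob")
red=ok&(im[...,0]>110)&(im[...,1]<70)&(im[...,2]<70)&(W[...,2]>98)&(W[...,2]<110)
box(red,"lock")
v=ok&(abs(W[...,2]-50)<3)&(np.hypot(W[...,0]-508,W[...,1]+161)<160)
box(v,"valve")
E
```

```text
knob 1564 z 110.7 rect [ 491.8 -220.2] [39.7 40.1] 86.4 circ [ 491.6 -220.4] 20.4
lock 987 z 102.7 rect [531.1 -81.6] [19.7 27.5] 73.7 circ [530.8 -82.2] 14.8
valve 19413 z 48.8 rect [ 508.1 -163.1] [256.1 106.8] 74.1 circ [ 507.7 -162.5] 137.0
```

Emit:
servo_tool:
  fingers: [85,85,85,85,85,85,85]
  translation:
    - [1.4,-3.3,-20]
    - [0,0,-25]
    - [0,0,-25]
    - [0,0,-25]
    - [0,0,-20]
    - [0,0,-10]
    - [0,0,0]
  twist:
    - [0,0,0]
    - [0,0,0]
    - [0,0,0]
    - [0,0,0]
    - [0,0,0]
    - [0,0,0]
    - [0,0,0]

```text
time_s: 3.8
tool_pos: [489.1, -215.1, 74.8]
eef_rot: [-0.706, 0.002, 0.001, 0.708]
contact_force: [-0.6, -0.1, 0.1]
gripper_width: 85.3
```

Emit:
servo_tool:
  fingers: [60,45,36,36,36,36,36,36]
  translation:
    - [0,0,0]
    - [0,0,0]
    - [0,0,0]
    - [0,0,0]
    - [0,0,0]
    - [0,0,0]
    - [0,0,0]
    - [0,0,0]
  twist:
    - [0,0,0]
    - [0,0,0]
    - [0,0,0]
    - [0,0,0]
    - [0,0,0]
    - [0,0,0]
    - [0,0,0]
    - [0,0,0]
  squeeze: 40

```text
time_s: 4.47
tool_pos: [490.6, -216.6, 76.6]
eef_rot: [0.707, -0.001, 0.001, -0.707]
contact_force: [-0.1, 0.1, 0.5]
gripper_width: 35.4
```

```bash
cat > s.py <<'E'
from h import *
from scipy.spatial.transform import Rotation as R
o=bot.observe(); x=R.from_quat(o["eef_rot"]).as_matrix()[:,0]
print(o["time_s"],"pos",np.round(o["tool_pos"],1),"yaw",round(np.degrees(np.arctan2(x[1],x[0])),2),"F",np.round(o["contact_force"],1),"M",np.round(o["moment"],3),"w",round(o["gripper_width"],1),"q6",round(o["qpos"][5],2),"e6",round(o["effort"][5],3))
E
python3 s.py
```

```text
4.4667 pos [ 490.6 -216.6   76.6] yaw -0.16 F [-0.1  0.1  0.5] M [-0.064 -0.057 -0.017] w 35.4 q6 -0.43 e6 0.0
```

```bash
python3 - <<'E'
from h import *
im,d=bot.read_camera("wrist"); cv2.imwrite("pics/wrist2.png",im[:,:,::-1])
E
python3 s.py
```

```text
4.5167 pos [ 490.5 -216.5   76.5] yaw -0.16 F [-0.4 -0.4  0.2] M [-0.015  0.042  0.005] w 35.9 q6 -0.43 e6 0.0
```

View pics/wrist2.png

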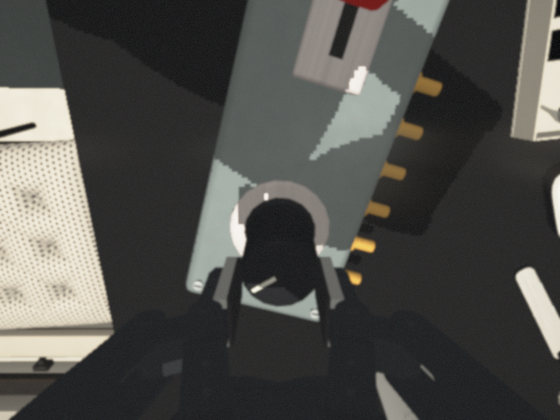

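Knob top is at about (280,268), with the fingertips beside it at (228,262) and (328,262). The width of 35.9 mm suggests they aren't gripping squarely. I'll check by projecting and using depth.

```bash
python3 - <<'E'
from h import *
im,W,ok=cloud("wrist");c=bot.get_calibration("wrist");f=210/np.tan(np.radians(c["fov_y"]/2))
K=np.array([[f,0,c["cx"]],[0,f,c["cy"]],[0,0,1]])
for p in [(491.8,-220.3,112),(491.8,-220.3,95),(491.8,-220.3,60),(490.5,-216.5,76.5),(470,-216.5,76.5),(512,-216.5,76.5),(470,-216.5,95)]:
    print(p,cv2.projectPoints(np.array([p],float),np.array(c["rvec"],float),np.array(c["tvec"],float),K,None)[0].ravel().round())
for u,v in [(280,270),(280,285),(280,240),(245,215),(225,270),(225,285),(237,270),(237,300),(330,270),(330,290),(322,300)]:
    print(u,v,W[v,u].round(1),ok[v,u])
m=ok&(np.hypot(W[...,0]-491,W[...,1]+219)<40)&(W[...,2]>107)&(W[...,2]<116)&(abs(W[...,0]-491)<22)
p=W[m];print(len(p),p.min(0),p.max(0))
E
```

```text
(491.8, -220.3, 112) [281. 277.]
(491.8, -220.3, 95) [281. 260.]
(491.8, -220.3, 60) [280. 234.]
(490.5, -216.5, 76.5) [278. 240.]
(470, -216.5, 76.5) [244. 240.]
(512, -216.5, 76.5) [314. 240.]
(470, -216.5, 95) [241. 254.]
280 270 [ 491.3 -217.2  110.8] True
280 285 [ 491.3 -225.9  110.9] True
280 240 [ 491.3 -201.2  109.7] True
245 215 [ 468.2 -209.9   51.8] True
225 270 [ 467.1 -206.1  129.6] True
225 285 [ 469.1 -205.5  142.5] True
237 270 [ 472.4 -206.1  129.8] True
237 300 [ 472.6 -217.3  135.8] True
330 270 [ 513.  -205.9  130.4] True
330 290 [ 510.8 -206.5  144.7] True
322 300 [ 508.4 -213.7  141.1] True
4249 [ 471.74833272 -240.39855676  107.00141684] [ 509.10951075 -199.65445604  115.94973896]
```

```bash
python3 - <<'E'
from h import *
im,W,ok=cloud("wrist")
for u in (222,228,234,326,334):
    print(u,[(v,W[v,u].round(0).astype(int).tolist()) for v in range(236,300,6)])
crop=im[190:360,190:370,::-1]; cv2.imwrite("pics/crop3.png",cv2.resize(crop,None,fx=4,fy=3.4,interpolation=cv2.INTER_CUBIC))
E
```

```text
222 [(236, [451, -226, 49]), (242, [451, -231, 48]), (248, [451, -236, 49]), (254, [450, -241, 48]), (260, [450, -245, 48]), (266, [450, -250, 49]), (272, [466, -206, 132]), (278, [467, -206, 136]), (284, [468, -205, 142]), (290, [468, -206, 146]), (296, [469, -206, 150])]
228 [(236, [456, -227, 49]), (242, [455, -231, 50]), (248, [455, -236, 49]), (254, [455, -241, 48]), (260, [467, -206, 121]), (266, [468, -206, 127]), (272, [469, -206, 132]), (278, [469, -206, 137]), (284, [470, -205, 142]), (290, [471, -206, 145]), (296, [471, -206, 149])]
234 [(236, [460, -226, 51]), (242, [460, -230, 51]), (248, [459, -236, 49]), (254, [459, -241, 48]), (260, [470, -206, 121]), (266, [471, -206, 127]), (272, [471, -206, 131]), (278, [472, -206, 137]), (284, [472, -206, 141]), (290, [473, -208, 142]), (296, [473, -210, 143])]
326 [(236, [523, -226, 52]), (242, [524, -231, 50]), (248, [524, -236, 48]), (254, [524, -241, 49]), (260, [513, -206, 120]), (266, [512, -206, 127]), (272, [511, -206, 132]), (278, [510, -206, 136]), (284, [510, -206, 141]), (290, [509, -206, 145]), (296, [509, -206, 150])]
334 [(236, [529, -227, 49]), (242, [529, -231, 49]), (248, [530, -236, 49]), (254, [530, -241, 48]), (260, [530, -245, 49]), (266, [530, -250, 49]), (272, [514, -206, 132]), (278, [514, -206, 137]), (284, [513, -207, 140]), (290, [512, -206, 145]), (296, [512, -206, 149])]
```

View pics/crop3.png

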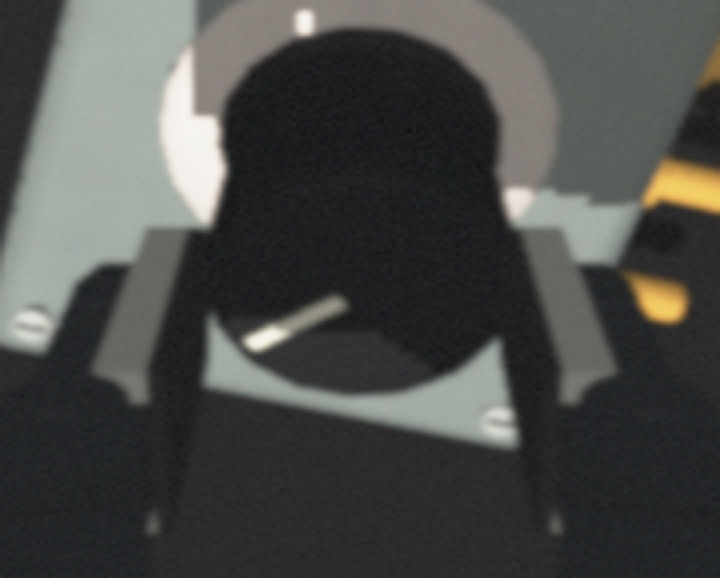

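```bash
python3 - <<'E'
from h import *
im,W,ok=cloud("scene"); c=bot.get_calibration("scene");f=210/np.tan(np.radians(c["fov_y"]/2))
K=np.array([[f,0,c["cx"]],[0,f,c["cy"]],[0,0,1]])
for p in [(491.8,-220.3,112),(490.5,-216.5,76.5),(490.5,-216.5,117)]:
    print(p,cv2.projectPoints(np.array([p],float),np.array(c["rvec"],float),np.array(c["tvec"],float),K,None)[0].ravel().round())
m=ok&(np.hypot(W[...,0]-491,W[...,1]+218)<70)
print(np.histogram(W[m][:,2],bins=np.arange(40,300,10)))
crop=im[160:300,230:400,::-1]; cv2.imwrite("pics/crop4.png",cv2.resize(crop,None,fx=4,fy=4,interpolation=cv2.INTER_CUBIC))
E
python3 s.py
```

```text
(491.8, -220.3, 112) [316. 233.]
(490.5, -216.5, 76.5) [313. 242.]
(490.5, -216.5, 117) [314. 231.]
(array([982, 533,  48,  45,  48,  47,  65,  88,  47,  37,  19,  20,  57,
        44,  84,  60,  68, 138,  77,  37,  87, 124, 130, 134, 239]), array([ 40,  50,  60,  70,  80,  90, 100, 110, 120, 130, 140, 150, 160,
       170, 180, 190, 200, 210, 220, 230, 240, 250, 260, 270, 280, 290]))
4.6667 pos [ 490.5 -216.5   76.4] yaw -0.16 F [0.  0.3 0.6] M [ 0.01  -0.006  0.052] w 36.1 q6 -0.43 e6 0.0
```

View pics/crop4.png

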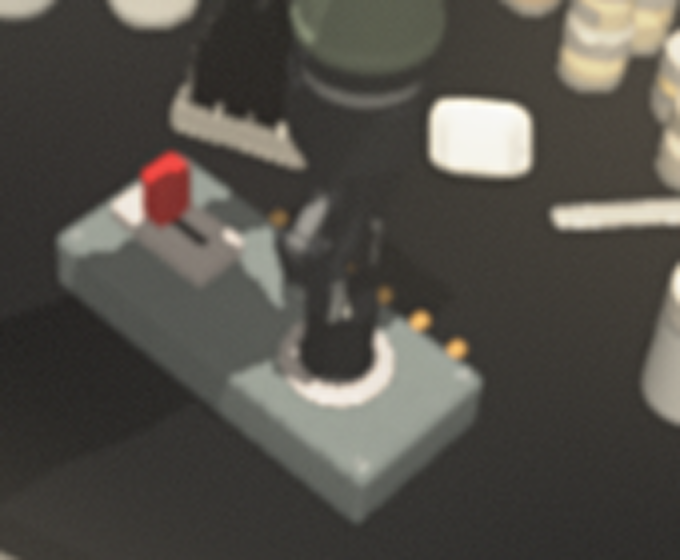

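The tips end just above the knob top, at about z 117 in both views, though the reported TCP z is 76. That is a 40 mm disagreement. I'll trust the images: reopen, recentre and go down in steps, watching force and width.

Emit:
servo_tool:
  fingers: [85,85,85,85,85,85,85]
  translation:
    - [0,0,0]
    - [0,0,0]
    - [0,0,0]
    - [0,0,0]
    - [0.5,-2,0]
    - [0.5,-1.5,0]
    - [0,0,0]
  twist:
    - [0,0,0]
    - [0,0,0]
    - [0,0,0]
    - [0,0,0]
    - [0,0,0]
    - [0,0,0]
    - [0,0,0]

```text
time_s: 5.25
tool_pos: [491.8, -220.4, 76.5]
eef_rot: [0.707, -0.001, 0.001, -0.707]
contact_force: [0.0, -0.7, -0.1]
gripper_width: 85.2
```

Emit:
servo_tool:
  fingers: [85,85,85,85,85]
  translation:
    - [0,0,-8]
    - [0,0,-8]
    - [0,0,-8]
    - [0,0,-8]
    - [0,0,0]
  twist:
    - [0,0,0]
    - [0,0,0]
    - [0,0,0]
    - [0,0,0]
    - [0,0,0]

```text
time_s: 5.67
tool_pos: [490.0, -219.2, 42.1]
eef_rot: [-0.706, 0.002, 0.0, 0.708]
contact_force: [0.6, -0.2, 0.2]
gripper_width: 84.7
```

```bash
python3 s.py; python3 - <<'E'
from h import *
im,W,ok=cloud("wrist")
for u in range(150,230,12): print(u,[(v,W[v,u].round(0).astype(int).tolist()) for v in range(240,300,10)])
cv2.imwrite("pics/wrist5.png",im[:,:,::-1])
m=ok&(np.hypot(W[...,0]-491,W[...,1]+219)<26)&(W[...,2]>100)&(W[...,2]<116)
p=W[m].astype(np.float32);print(len(p),np.median(p[:,2]),cv2.minEnclosingCircle(p[:,:2]))
E
```

```text
5.6667 pos [ 490.  -219.2   42.1] yaw -0.16 F [ 0.6 -0.2  0.2] M [-0.001 -0.024  0.017] w 84.7 q6 -0.44 e6 0.0
150 [(240, [394, -240, -1]), (250, [393, -248, 1]), (260, [392, -256, 0]), (270, [390, -266, -1]), (280, [390, -274, 0]), (290, [438, -213, 106])]
162 [(240, [403, -240, 0]), (250, [402, -248, 0]), (260, [401, -257, 0]), (270, [400, -265, 0]), (280, [442, -209, 104]), (290, [445, -209, 112])]
174 [(240, [412, -240, -1]), (250, [411, -248, 0]), (260, [410, -257, 0]), (270, [445, -209, 97]), (280, [447, -209, 105]), (290, [448, -212, 108])]
186 [(240, [421, -240, 0]), (250, [435, -224, 47]), (260, [435, -230, 49]), (270, [435, -237, 48]), (280, [434, -243, 49]), (290, [448, -221, 94])]
198 [(240, [444, -216, 50]), (250, [443, -223, 49]), (260, [443, -229, 51]), (270, [442, -236, 50]), (280, [441, -244, 49]), (290, [441, -250, 49])]
210 [(240, [451, -216, 50]), (250, [450, -223, 50]), (260, [450, -230, 49]), (270, [449, -237, 49]), (280, [449, -244, 49]), (290, [449, -250, 50])]
222 [(240, [458, -217, 49]), (250, [457, -223, 49]), (260, [457, -230, 50]), (270, [457, -236, 50]), (280, [456, -243, 50]), (290, [456, -250, 50])]Traceback (most recent call last):
  File "<stdin>", line 6, in <module>
cv2.error: OpenCV(4.12.0) /io/opencv/modules/imgproc/src/shapedescr.cpp:201: error: (-215:Assertion failed) count >= 0 && (depth == CV_32F || depth == CV_32S) in function 'minEnclosingCircle'
```

View pics/wrist5.png

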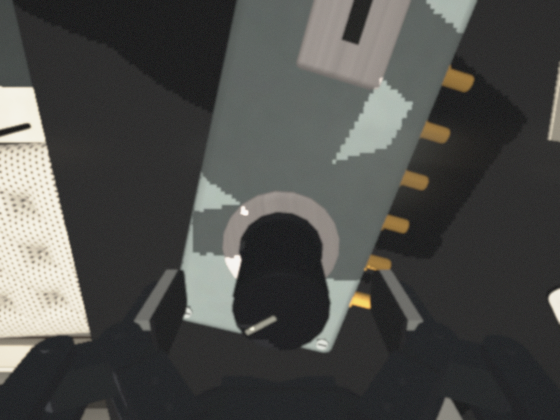

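The knob now stands between the open fingertips, at (170,275) and (385,275), with tips near z 92. I'll lower 4 mm and close.

Emit:
servo_tool:
  fingers: [60,45,30,30,30,30,30,30]
  translation:
    - [0,0,-4]
    - [0,0,0]
    - [0,0,0]
    - [0,0,0]
    - [0,0,0]
    - [0,0,0]
    - [0,0,0]
    - [0,0,0]
  twist:
    - [0,0,0]
    - [0,0,0]
    - [0,0,0]
    - [0,0,0]
    - [0,0,0]
    - [0,0,0]
    - [0,0,0]
    - [0,0,0]
  squeeze: 40

```text
time_s: 6.38
tool_pos: [491.3, -220.1, 40.9]
eef_rot: [0.707, -0.001, 0.001, -0.707]
contact_force: [-3.2, 0.2, 5.6]
gripper_width: 40.1
```

```bash
python3 s.py
```

```text
6.3833 pos [ 491.3 -220.1   40.9] yaw -0.15 F [-3.2  0.2  5.6] M [-0.02   0.498  0.026] w 40.1 q6 -0.44 e6 0.009
```

Emit:
servo_tool:
  fingers: [30,30]
  translation:
    - [0,0,0]
    - [0,0,0]
  twist:
    - [0,0,-4]
    - [0,0,0]

```text
time_s: 6.55
tool_pos: [491.3, -220.0, 40.9]
eef_rot: [0.707, -0.026, 0.026, -0.707]
contact_force: [-2.6, 0.6, 5.7]
gripper_width: 39.9
```

```bash
python3 s.py
```

```text
6.55 pos [ 491.3 -220.    40.9] yaw -4.23 F [-2.6  0.6  5.7] M [0.025 0.512 0.182] w 39.9 q6 -0.37 e6 0.579
```

Emit:
servo_tool:
  fingers: [30,30]
  translation:
    - [0,0,0]
    - [0,0,0]
  twist:
    - [0,0,-4]
    - [0,0,0]

```text
time_s: 6.72
tool_pos: [491.3, -220.0, 40.9]
eef_rot: [0.705, -0.051, 0.051, -0.705]
contact_force: [-3.3, 0.1, 6.8]
gripper_width: 39.9
```

```bash
python3 s.py
```

```text
6.7167 pos [ 491.3 -220.    40.9] yaw -8.25 F [-3.3  0.1  6.8] M [0.079 0.499 0.062] w 39.9 q6 -0.3 e6 0.461
```

Emit:
servo_tool:
  fingers: [30,30]
  translation:
    - [0,0,0]
    - [0,0,0]
  twist:
    - [0,0,-4]
    - [0,0,0]

```text
time_s: 6.88
tool_pos: [491.3, -220.1, 40.9]
eef_rot: [0.703, -0.076, 0.076, -0.703]
contact_force: [-2.6, 0.8, 6.1]
gripper_width: 40.1
```

```bash
python3 s.py
```

```text
6.8833 pos [ 491.3 -220.1   40.9] yaw -12.28 F [-2.6  0.8  6.1] M [-0.007  0.508 -0.062] w 40.1 q6 -0.23 e6 0.334
```

Emit:
servo_tool:
  fingers: [30,30]
  translation:
    - [0,0,0]
    - [0,0,0]
  twist:
    - [0,0,-4]
    - [0,0,0]

```text
time_s: 7.05
tool_pos: [491.3, -220.1, 40.9]
eef_rot: [0.7, -0.1, 0.1, -0.7]
contact_force: [-3.4, -0.0, 6.0]
gripper_width: 39.8
```

```bash
python3 s.py
```

```text
7.05 pos [ 491.3 -220.1   40.9] yaw -16.31 F [-3.4 -0.   6. ] M [ 0.053  0.549 -0.102] w 39.8 q6 -0.16 e6 0.202
```

Emit:
servo_tool:
  fingers: [30,30]
  translation:
    - [0,0,0]
    - [0,0,0]
  twist:
    - [0,0,-3]
    - [0,0,0]

```text
time_s: 7.22
tool_pos: [491.3, -220.1, 40.9]
eef_rot: [0.697, -0.119, 0.119, -0.697]
contact_force: [-3.6, -0.8, 6.2]
gripper_width: 39.7
```

```bash
python3 s.py
```

```text
7.2167 pos [ 491.3 -220.1   40.9] yaw -19.3 F [-3.6 -0.8  6.2] M [-0.029  0.593 -0.324] w 39.7 q6 -0.11 e6 0.009
```

Emit:
servo_tool:
  fingers: [30,30]
  translation:
    - [0,0,0]
    - [0,0,0]
  twist:
    - [0,0,-3]
    - [0,0,0]

```text
time_s: 7.38
tool_pos: [491.3, -220.1, 40.9]
eef_rot: [0.694, -0.136, 0.136, -0.694]
contact_force: [-2.7, -0.5, 4.4]
gripper_width: 40.1
```

```bash
python3 s.py
```

```text
7.3833 pos [ 491.3 -220.1   40.9] yaw -22.24 F [-2.7 -0.5  4.4] M [-0.003  0.483  0.013] w 40.1 q6 -0.05 e6 0.315
```

Emit:
servo_tool:
  fingers: [30,30]
  translation:
    - [0,0,0]
    - [0,0,0]
  twist:
    - [0,0,-2.5]
    - [0,0,0]

```text
time_s: 7.55
tool_pos: [491.2, -220.0, 40.9]
eef_rot: [0.691, -0.151, 0.151, -0.691]
contact_force: [-2.9, 0.8, 6.3]
gripper_width: 40.3
```

```bash
python3 s.py
```

```text
7.55 pos [ 491.2 -220.    40.9] yaw -24.65 F [-2.9  0.8  6.3] M [0.105 0.483 0.364] w 40.3 q6 -0.01 e6 0.582
```

Emit:
servo_tool:
  fingers: [30,30]
  translation:
    - [0,0,0]
    - [0,0,0]
  twist:
    - [0,0,-2.5]
    - [0,0,0]

```text
time_s: 7.72
tool_pos: [491.2, -219.9, 40.9]
eef_rot: [0.688, -0.166, 0.166, -0.687]
contact_force: [-3.3, 0.5, 5.7]
gripper_width: 39.8
```

```bash
python3 s.py
```

```text
7.7167 pos [ 491.2 -219.9   40.9] yaw -27.11 F [-3.3  0.5  5.7] M [0.099 0.448 0.479] w 39.8 q6 0.03 e6 0.717
```

Torque rises 0.01 → 0.36 → 0.48 Nm without flipping, starting just past a notch at about -22.3°. That is the end stop. Now I turn back, resting briefly in the end notch first.

Emit:
servo_tool:
  fingers: [30,30,30,30]
  translation:
    - [0,0,0]
    - [0,0,0]
    - [0,0,0]
    - [0,0,0]
  twist:
    - [0,0,4.5]
    - [0,0,0]
    - [0,0,0]
    - [0,0,0]

```text
time_s: 8.05
tool_pos: [491.3, -220.0, 40.9]
eef_rot: [0.693, -0.139, 0.139, -0.693]
contact_force: [-3.3, -0.3, 6.5]
gripper_width: 40.0
```

```bash
python3 s.py
```

```text
8.05 pos [ 491.3 -220.    40.9] yaw -22.63 F [-3.3 -0.3  6.5] M [0.037 0.541 0.11 ] w 40.0 q6 -0.05 e6 0.116
```

Emit:
servo_tool:
  fingers: [30,30,30]
  translation:
    - [0,0,0]
    - [0,0,0]
    - [0,0,0]
  twist:
    - [0,0,3]
    - [0,0,3]
    - [0,0,0]

```text
time_s: 8.3
tool_pos: [491.3, -220.1, 40.9]
eef_rot: [0.7, -0.102, 0.102, -0.7]
contact_force: [-3.7, -0.2, 5.8]
gripper_width: 39.9
```

```bash
python3 s.py
```

```text
8.3 pos [ 491.3 -220.1   40.9] yaw -16.58 F [-3.7 -0.2  5.8] M [ 0.005  0.469 -0.137] w 39.9 q6 -0.15 e6 -0.431
```

Emit:
servo_tool:
  fingers: [30,30,30]
  translation:
    - [0,0,0]
    - [0,0,0]
    - [0,0,0]
  twist:
    - [0,0,3]
    - [0,0,3]
    - [0,0,0]

```text
time_s: 8.55
tool_pos: [491.3, -220.0, 40.9]
eef_rot: [0.704, -0.065, 0.065, -0.704]
contact_force: [-2.9, -0.1, 5.6]
gripper_width: 39.8
```

```bash
python3 s.py
```

```text
8.55 pos [ 491.3 -220.    40.9] yaw -10.54 F [-2.9 -0.1  5.6] M [0.019 0.512 0.057] w 39.8 q6 -0.26 e6 -0.224
```

Emit:
servo_tool:
  fingers: [30,30,30]
  translation:
    - [0,0,0]
    - [0,0,0]
    - [0,0,0]
  twist:
    - [0,0,3]
    - [0,0,3]
    - [0,0,0]

```text
time_s: 8.8
tool_pos: [491.3, -220.0, 40.9]
eef_rot: [0.707, -0.028, 0.028, -0.706]
contact_force: [-3.3, 1.4, 6.1]
gripper_width: 40.1
```

```bash
python3 s.py
```

```text
8.8 pos [ 491.3 -220.    40.9] yaw -4.5 F [-3.3  1.4  6.1] M [0.132 0.507 0.267] w 40.1 q6 -0.36 e6 -0.028
```

Emit:
servo_tool:
  fingers: [30,30,30]
  translation:
    - [0,0,0]
    - [0,0,0]
    - [0,0,0]
  twist:
    - [0,0,4]
    - [0,0,0]
    - [0,0,0]

```text
time_s: 9.05
tool_pos: [491.3, -220.0, 40.9]
eef_rot: [0.707, -0.004, 0.004, -0.707]
contact_force: [-3.4, -0.0, 5.0]
gripper_width: 40.0
```

```bash
python3 s.py
```

```text
9.05 pos [ 491.3 -220.    40.9] yaw -0.63 F [-3.4 -0.   5. ] M [-0.012  0.486  0.059] w 40.0 q6 -0.43 e6 0.019
```

Click one lands at about 0°, so nothing slipped. Continuing.

Emit:
servo_tool:
  fingers: [30,30,30]
  translation:
    - [0,0,0]
    - [0,0,0]
    - [0,0,0]
  twist:
    - [0,0,3]
    - [0,0,3]
    - [0,0,0]

```text
time_s: 9.3
tool_pos: [491.3, -220.1, 40.9]
eef_rot: [0.706, 0.033, -0.033, -0.706]
contact_force: [-3.1, 0.3, 5.6]
gripper_width: 40.0
```

```bash
python3 s.py
```

```text
9.3 pos [ 491.3 -220.1   40.9] yaw 5.42 F [-3.1  0.3  5.6] M [ 0.037  0.496 -0.19 ] w 40.0 q6 -0.54 e6 -0.435
```

Emit:
servo_tool:
  fingers: [30,30,30]
  translation:
    - [0,0,0]
    - [0,0,0]
    - [0,0,0]
  twist:
    - [0,0,3]
    - [0,0,3]
    - [0,0,0]

```text
time_s: 9.55
tool_pos: [491.3, -220.1, 40.9]
eef_rot: [0.704, 0.07, -0.07, -0.704]
contact_force: [-3.2, 0.6, 5.1]
gripper_width: 40.1
```

```bash
python3 s.py
```

```text
9.55 pos [ 491.3 -220.1   40.9] yaw 11.43 F [-3.2  0.6  5.1] M [ 0.014  0.467 -0.069] w 40.1 q6 -0.64 e6 -0.329
```

Emit:
servo_tool:
  fingers: [30,30,30]
  translation:
    - [0,0,0]
    - [0,0,0]
    - [0,0,0]
  twist:
    - [0,0,4]
    - [0,0,0]
    - [0,0,0]

```text
time_s: 9.8
tool_pos: [491.3, -220.1, 40.9]
eef_rot: [0.701, 0.094, -0.095, -0.701]
contact_force: [-2.4, -0.2, 5.6]
gripper_width: 39.8
```

```bash
python3 s.py
```

```text
9.8 pos [ 491.3 -220.1   40.9] yaw 15.36 F [-2.4 -0.2  5.6] M [0.077 0.502 0.028] w 39.8 q6 -0.71 e6 -0.049
```

Emit:
servo_tool:
  fingers: [30,30,30]
  translation:
    - [0,0,0]
    - [0,0,0]
    - [0,0,0]
  twist:
    - [0,0,4]
    - [0,0,0]
    - [0,0,0]

```text
time_s: 10.05
tool_pos: [491.3, -220.1, 40.9]
eef_rot: [0.697, 0.119, -0.119, -0.697]
contact_force: [-3.6, 0.2, 5.6]
gripper_width: 39.7
```

```bash
python3 s.py
```

```text
10.05 pos [ 491.3 -220.1   40.9] yaw 19.37 F [-3.6  0.2  5.6] M [0.028 0.515 0.047] w 39.7 q6 -0.78 e6 0.012
```

Emit:
servo_tool:
  fingers: [30,30,30]
  translation:
    - [0,0,0]
    - [0,0,0]
    - [0,0,0]
  twist:
    - [0,0,3]
    - [0,0,0]
    - [0,0,0]

```text
time_s: 10.3
tool_pos: [491.3, -220.1, 40.9]
eef_rot: [0.694, 0.137, -0.137, -0.694]
contact_force: [-3.1, -0.1, 5.4]
gripper_width: 39.9
```

```bash
python3 s.py
```

```text
10.3 pos [ 491.3 -220.1   40.9] yaw 22.38 F [-3.1 -0.1  5.4] M [0.038 0.467 0.132] w 39.9 q6 -0.83 e6 0.082
```

Emit:
servo_tool:
  fingers: [30,30,30]
  translation:
    - [0,0,0]
    - [0,0,0]
    - [0,0,0]
  twist:
    - [0,0,3]
    - [0,0,0]
    - [0,0,0]

```text
time_s: 10.55
tool_pos: [491.3, -220.0, 40.9]
eef_rot: [0.69, 0.155, -0.155, -0.69]
contact_force: [-3.0, 0.7, 6.1]
gripper_width: 40.0
```

```bash
python3 s.py
```

```text
10.55 pos [ 491.3 -220.    40.9] yaw 25.39 F [-3.   0.7  6.1] M [0.028 0.429 0.139] w 40.0 q6 -0.89 e6 0.124
```

Emit:
servo_tool:
  fingers: [30,30,30]
  translation:
    - [0,0,0]
    - [0,0,0]
    - [0,0,0]
  twist:
    - [0,0,3]
    - [0,0,0]
    - [0,0,0]

```text
time_s: 10.8
tool_pos: [491.3, -220.0, 40.9]
eef_rot: [0.686, 0.173, -0.173, -0.685]
contact_force: [-3.1, 0.2, 6.6]
gripper_width: 40.2
```

```bash
python3 s.py
```

```text
10.8 pos [ 491.3 -220.    40.9] yaw 28.39 F [-3.1  0.2  6.6] M [0.044 0.506 0.16 ] w 40.2 q6 -0.94 e6 0.146
```

Emit:
servo_tool:
  fingers: [30,30,30]
  translation:
    - [0,0,0]
    - [0,0,0]
    - [0,0,0]
  twist:
    - [0,0,3]
    - [0,0,0]
    - [0,0,0]

```text
time_s: 11.05
tool_pos: [491.4, -220.1, 40.9]
eef_rot: [0.681, 0.191, -0.191, -0.681]
contact_force: [-3.0, -0.4, 6.3]
gripper_width: 40.2
```

```bash
python3 s.py
```

```text
11.05 pos [ 491.4 -220.1   40.9] yaw 31.35 F [-3.  -0.4  6.3] M [ 0.006  0.495 -0.01 ] w 40.2 q6 -0.99 e6 -0.042
```

Emit:
servo_tool:
  fingers: [30,30,30]
  translation:
    - [0,0,0]
    - [0,0,0]
    - [0,0,0]
  twist:
    - [0,0,3]
    - [0,0,0]
    - [0,0,0]

```text
time_s: 11.3
tool_pos: [491.4, -220.1, 40.9]
eef_rot: [0.676, 0.209, -0.209, -0.676]
contact_force: [-3.4, -0.2, 5.2]
gripper_width: 40.3
```

```bash
python3 s.py
```

```text
11.3 pos [ 491.4 -220.1   40.9] yaw 34.31 F [-3.4 -0.2  5.2] M [-0.092  0.53  -0.301] w 40.3 q6 -1.04 e6 -0.256
```

Emit:
servo_tool:
  fingers: [30,30,30]
  translation:
    - [0,0,0]
    - [0,0,0]
    - [0,0,0]
  twist:
    - [0,0,3]
    - [0,0,0]
    - [0,0,0]

```text
time_s: 11.55
tool_pos: [491.4, -220.1, 40.9]
eef_rot: [0.67, 0.226, -0.226, -0.67]
contact_force: [-3.3, -0.5, 5.0]
gripper_width: 39.9
```

```bash
python3 s.py
```

```text
11.55 pos [ 491.4 -220.1   40.9] yaw 37.31 F [-3.3 -0.5  5. ] M [-0.094  0.494 -0.207] w 39.9 q6 -1.09 e6 -0.204
```

Emit:
servo_tool:
  fingers: [30,30,30]
  translation:
    - [0,0,0]
    - [0,0,0]
    - [0,0,0]
  twist:
    - [0,0,3]
    - [0,0,0]
    - [0,0,0]

```text
time_s: 11.8
tool_pos: [491.3, -220.1, 40.9]
eef_rot: [0.664, 0.244, -0.244, -0.664]
contact_force: [-2.6, -0.6, 5.0]
gripper_width: 39.8
```

```bash
python3 s.py
```

```text
11.8 pos [ 491.3 -220.1   40.9] yaw 40.34 F [-2.6 -0.6  5. ] M [ 0.001  0.504 -0.09 ] w 39.8 q6 -1.15 e6 -0.117
```

Emit:
servo_tool:
  fingers: [30,30,30]
  translation:
    - [0,0,0]
    - [0,0,0]
    - [0,0,0]
  twist:
    - [0,0,3]
    - [0,0,0]
    - [0,0,0]

```text
time_s: 12.05
tool_pos: [491.3, -220.1, 40.9]
eef_rot: [0.657, 0.261, -0.261, -0.657]
contact_force: [-3.5, 0.1, 5.4]
gripper_width: 39.9
```

```bash
python3 s.py
```

```text
12.05 pos [ 491.3 -220.1   40.9] yaw 43.35 F [-3.5  0.1  5.4] M [ 0.008  0.514 -0.03 ] w 39.9 q6 -1.2 e6 -0.031
```

Click two was at about 31.3°, and the torque is now flipping again near 44°.

Emit:
servo_tool:
  fingers: [30,30,30]
  translation:
    - [0,0,0]
    - [0,0,0]
    - [0,0,0]
  twist:
    - [0,0,4]
    - [0,0,0]
    - [0,0,0]

```text
time_s: 12.3
tool_pos: [491.3, -220.0, 40.9]
eef_rot: [0.648, 0.284, -0.284, -0.648]
contact_force: [-3.4, -0.6, 5.8]
gripper_width: 39.7
```

```bash
python3 s.py
```

```text
12.3 pos [ 491.3 -220.    40.9] yaw 47.37 F [-3.4 -0.6  5.8] M [0.022 0.446 0.079] w 39.7 q6 -1.27 e6 0.022
```

Emit:
servo_tool:
  fingers: [30,30,30]
  translation:
    - [0,0,0]
    - [0,0,0]
    - [0,0,0]
  twist:
    - [0,0,4]
    - [0,0,0]
    - [0,0,0]

```text
time_s: 12.55
tool_pos: [491.4, -220.0, 40.9]
eef_rot: [0.637, 0.307, -0.307, -0.637]
contact_force: [-3.4, -0.2, 4.6]
gripper_width: 40.3
```

```bash
python3 s.py
```

```text
12.55 pos [ 491.4 -220.    40.9] yaw 51.39 F [-3.4 -0.2  4.6] M [0.061 0.483 0.125] w 40.3 q6 -1.34 e6 0.111
```

Emit:
servo_tool:
  fingers: [30,30,30]
  translation:
    - [0,0,0]
    - [0,0,0]
    - [0,0,0]
  twist:
    - [0,0,3]
    - [0,0,0]
    - [0,0,0]

```text
time_s: 12.8
tool_pos: [491.3, -220.0, 40.9]
eef_rot: [0.629, 0.323, -0.323, -0.629]
contact_force: [-3.6, -0.5, 6.2]
gripper_width: 40.0
```

```bash
python3 s.py
```

```text
12.8 pos [ 491.3 -220.    40.9] yaw 54.4 F [-3.6 -0.5  6.2] M [0.064 0.443 0.218] w 40.0 q6 -1.39 e6 0.197
```

Emit:
servo_tool:
  fingers: [30,30,30]
  translation:
    - [0,0,0]
    - [0,0,0]
    - [0,0,0]
  twist:
    - [0,0,2]
    - [0,0,0]
    - [0,0,0]

```text
time_s: 13.05
tool_pos: [491.3, -220.0, 40.9]
eef_rot: [0.623, 0.334, -0.334, -0.623]
contact_force: [-3.5, -0.1, 5.7]
gripper_width: 40.0
```

```bash
python3 s.py
```

```text
13.05 pos [ 491.3 -220.    40.9] yaw 56.37 F [-3.5 -0.1  5.7] M [0.032 0.5   0.066] w 40.0 q6 -1.43 e6 0.097
```

Emit:
servo_tool:
  fingers: [30,30,30,30]
  translation:
    - [0,0,0]
    - [0,0,0]
    - [0,0,0]
    - [0,0,0]
  twist:
    - [0,0,2]
    - [0,0,0]
    - [0,0,0]
    - [0,0,0]

```text
time_s: 13.38
tool_pos: [491.4, -220.1, 40.9]
eef_rot: [0.617, 0.345, -0.345, -0.617]
contact_force: [-3.1, 1.0, 5.5]
gripper_width: 40.1
```

```bash
python3 s.py
```

```text
13.3833 pos [ 491.4 -220.1   40.9] yaw 58.34 F [-3.1  1.   5.5] M [-0.022  0.488 -0.039] w 40.1 q6 -1.46 e6 -0.043
```

Click three is seated near 57.7°, with torque about zero. Releasing and lifting.

Emit:
servo_tool:
  fingers: [55,70,85,85,85,85]
  translation:
    - [0,0,0]
    - [0,0,0]
    - [0,0,0]
    - [0,0,0]
    - [0,0,0]
    - [0,0,0]
  twist:
    - [0,0,0]
    - [0,0,0]
    - [0,0,0]
    - [0,0,0]
    - [0,0,0]
    - [0,0,0]

```text
time_s: 13.88
tool_pos: [491.6, -220.0, 40.3]
eef_rot: [-0.617, -0.345, 0.345, 0.617]
contact_force: [0.1, 0.6, -0.3]
gripper_width: 84.9
```

Emit:
servo_tool:
  fingers: [85,85,85,85,85,85]
  translation:
    - [0,0,15]
    - [0,0,15]
    - [0,0,20]
    - [0,0,20]
    - [0,0,10]
    - [0,0,0]
  twist:
    - [0,0,0]
    - [0,0,0]
    - [0,0,0]
    - [0,0,0]
    - [0,0,0]
    - [0,0,0]

```text
time_s: 14.38
tool_pos: [493.1, -220.7, 122.7]
eef_rot: [0.619, 0.346, -0.344, -0.616]
contact_force: [-0.1, -0.7, 0.1]
gripper_width: 85.3
```

Emit:
servo_tool:
  fingers: [40,20,0,0,0,0,0,0]
  translation:
    - [4,14,0]
    - [4,14,0]
    - [4,14,0]
    - [4,14,0]
    - [4,14,0]
    - [4,14,0]
    - [4,14,0]
    - [4,14,0]
  twist:
    - [0,0,-7]
    - [0,0,-7]
    - [0,0,-7]
    - [0,0,-7]
    - [0,0,-7]
    - [0,0,-7]
    - [0,0,-7]
    - [0,0,-7]

```text
time_s: 15.05
tool_pos: [522.8, -107.1, 119.0]
eef_rot: [-0.707, -0.011, 0.013, 0.707]
contact_force: [1.0, -0.4, 0.0]
gripper_width: 0.1
```

Emit:
servo_tool:
  fingers: [0,0,0,0,0,0]
  translation:
    - [4,14,0]
    - [4,14,0]
    - [4,14,0]
    - [4,14,0]
    - [0,0,0]
    - [0,0,0]
  twist:
    - [0,0,-6]
    - [0,0,-6]
    - [0,0,-6]
    - [0,0,0]
    - [0,0,0]
    - [0,0,0]

```text
time_s: 15.55
tool_pos: [538.9, -51.6, 119.2]
eef_rot: [0.701, -0.096, 0.095, -0.7]
contact_force: [0.6, 0.3, -0.7]
gripper_width: -0.1
```

```bash
python3 s.py; python3 - <<'E'
from h import *
im,W,ok=cloud("wrist"); cv2.imwrite("pics/wrist6.png",im[:,:,::-1])
red=ok&(im[...,0]>110)&(im[...,1]<70)&(im[...,2]<70)
p=W[red];print(len(p)); 
if len(p): print(p.min(0).round(),p.max(0).round())
im,W,ok=cloud("top")
red=ok&(im[...,0]>110)&(im[...,1]<70)&(im[...,2]<70)&(np.hypot(W[...,0]-531,W[...,1]+90)<60)
p=W[red];print(len(p))
if len(p): print(p.mean(0).round())
E
```

```text
15.55 pos [538.9 -51.6 119.2] yaw -15.56 F [ 0.6  0.3 -0.7] M [-0.04  -0.003 -0.   ] w -0.1 q6 0.16 e6 0.03
703
[520. -82.  68.] [549. -43. 163.]
0
```

View pics/wrist6.png

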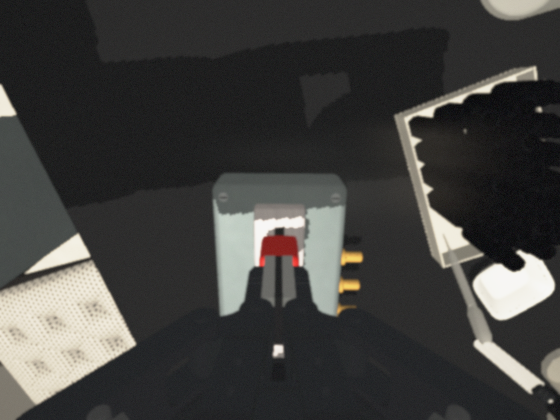

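Closed fingers are at (279,280) and the red block shows just beyond their tips at (279,250). I'll check tip height and clearance by depth.

```bash
python3 - <<'E'
from h import *
im,W,ok=cloud("wrist")
o=np.array([491.8,-220.3,0]);ey=np.array([.274,.962,0]);ex=np.array([.962,-.274,0])
for u in (266,272,279,290):
    print(u,[(v,[int(round((W[v,u]-o)@ex)),int(round((W[v,u]-o)@ey)),int(round(W[v,u,2]))],im[v,u].tolist()) for v in range(228,300,6)])
t=(np.array([538.9,-51.6,0])-o);print("tcp",t@ex,t@ey)
E
```

```text
266 [(228, [-10, 158, 63], [247, 246, 244]), (234, [-10, 153, 63], [174, 142, 135]), (240, [-10, 154, 78], [130, 33, 29]), (246, [-9, 155, 88], [133, 36, 34]), (252, [-9, 155, 98], [135, 37, 34]), (258, [-6, 185, 163], [115, 106, 102]), (264, [-6, 185, 169], [110, 107, 102]), (270, [-6, 185, 173], [107, 106, 102]), (276, [-6, 185, 179], [106, 106, 103]), (282, [-6, 185, 184], [108, 106, 102]), (288, [-5, 186, 189], [107, 108, 102]), (294, [-5, 185, 191], [105, 105, 100])]
272 [(228, [-5, 158, 63], [195, 184, 176]), (234, [-5, 152, 63], [133, 90, 85]), (240, [-5, 155, 79], [132, 36, 33]), (246, [-5, 154, 88], [131, 34, 28]), (252, [-5, 154, 97], [135, 36, 31]), (258, [-3, 185, 162], [104, 105, 100]), (264, [-3, 185, 168], [105, 104, 100]), (270, [-3, 185, 174], [105, 105, 101]), (276, [-3, 185, 179], [107, 107, 103]), (282, [-3, 184, 182], [106, 105, 100]), (288, [-3, 184, 187], [103, 102, 99]), (294, [-3, 184, 191], [104, 104, 100])]
279 [(228, [0, 158, 63], [45, 41, 39]), (234, [0, 152, 63], [96, 36, 35]), (240, [0, 154, 78], [130, 30, 29]), (246, [0, 154, 88], [130, 30, 28]), (252, [0, 155, 98], [133, 34, 30]), (258, [0, 185, 164], [35, 35, 36]), (264, [0, 185, 168], [32, 33, 34]), (270, [0, 185, 174], [36, 36, 36]), (276, [0, 185, 179], [37, 38, 39]), (282, [0, 185, 183], [30, 32, 32]), (288, [0, 184, 187], [33, 33, 35]), (294, [0, 185, 192], [34, 34, 34])]
290 [(228, [9, 158, 63], [146, 140, 134]), (234, [9, 152, 62], [138, 100, 95]), (240, [8, 154, 77], [131, 33, 30]), (246, [8, 154, 88], [132, 34, 30]), (252, [8, 154, 97], [134, 35, 33]), (258, [5, 185, 163], [113, 106, 103]), (264, [5, 185, 168], [108, 105, 103]), (270, [5, 185, 174], [106, 106, 102]), (276, [4, 185, 179], [107, 106, 102]), (282, [4, 184, 182], [107, 106, 102]), (288, [4, 185, 188], [108, 108, 104]), (294, [4, 185, 192], [108, 107, 103])]
tcp -0.9136000000000419 175.19480000000001
```

Tips at reported z+43 again, with 10 mm clearance behind the block. Lowering 84 mm to put the tips at about z 78.

Emit:
servo_tool:
  fingers: [0,0,0,0,0,0,0]
  translation:
    - [0,0,-20]
    - [0,0,-20]
    - [0,0,-20]
    - [0,0,-16]
    - [0,0,-8]
    - [0,0,0]
    - [0,0,0]
  twist:
    - [0,0,0]
    - [0,0,0]
    - [0,0,0]
    - [0,0,0]
    - [0,0,0]
    - [0,0,0]
    - [0,0,0]

```text
time_s: 16.28
tool_pos: [539.6, -52.5, 36.5]
eef_rot: [0.701, -0.097, 0.097, -0.7]
contact_force: [0.2, 0.2, 1.3]
gripper_width: 0.3
```

Emit:
servo_tool:
  fingers: [0,0,0,0,0,0,0]
  translation:
    - [-1.1,-3.8,0]
    - [-1.1,-3.8,0]
    - [-1.1,-3.8,0]
    - [-1.1,-3.8,0]
    - [-1.1,-3.8,0]
    - [0,0,0]
    - [0,0,0]
  twist:
    - [0,0,0]
    - [0,0,0]
    - [0,0,0]
    - [0,0,0]
    - [0,0,0]
    - [0,0,0]
    - [0,0,0]

```text
time_s: 16.87
tool_pos: [533.7, -71.5, 36.5]
eef_rot: [0.701, -0.097, 0.096, -0.7]
contact_force: [-0.1, -0.2, -0.2]
gripper_width: -0.5
```

```bash
python3 s.py
```

```text
16.8667 pos [533.7 -71.5  36.5] yaw -15.67 F [-0.1 -0.2 -0.2] M [-0.008  0.029  0.031] w -0.5 q6 0.12 e6 -0.008
```

Emit:
servo_tool:
  fingers: [0,0,0,0,0]
  translation:
    - [-0.55,-1.9,0]
    - [-0.55,-1.9,0]
    - [-0.55,-1.9,0]
    - [-0.55,-1.9,0]
    - [-0.55,-1.9,0]
  twist:
    - [0,0,0]
    - [0,0,0]
    - [0,0,0]
    - [0,0,0]
    - [0,0,0]

```text
time_s: 17.28
tool_pos: [531.0, -80.5, 36.3]
eef_rot: [-0.7, 0.096, -0.096, 0.701]
contact_force: [0.1, 2.7, 1.3]
gripper_width: 0.4
```

Emit:
servo_tool:
  fingers: [0,0]
  translation:
    - [-0.55,-1.9,0]
    - [0,0,0]
  twist:
    - [0,0,0]
    - [0,0,0]

```text
time_s: 17.45
tool_pos: [530.5, -82.8, 36.3]
eef_rot: [0.701, -0.096, 0.096, -0.7]
contact_force: [-0.3, -0.3, 0.7]
gripper_width: 0.2
```

Emit:
servo_tool:
  fingers: [0,0]
  translation:
    - [-0.55,-1.9,0]
    - [0,0,0]
  twist:
    - [0,0,0]
    - [0,0,0]

```text
time_s: 17.62
tool_pos: [530.0, -84.4, 36.3]
eef_rot: [-0.7, 0.097, -0.096, 0.701]
contact_force: [0.1, 2.2, 1.4]
gripper_width: 0.1
```

```bash
python3 s.py;python3 - <<'E'
from h import *
im,W,ok=cloud("wrist")
o=np.array([491.8,-220.3,0]);ey=np.array([.274,.962,0])
red=ok&(im[...,0]>110)&(im[...,1]<70)&(im[...,2]<70)&(W[...,2]>66)&(W[...,2]<106)
p=(W[red]-o)@ey; print(len(p),np.percentile(p,[1,50,99]) if len(p) else "")
E
```

```text
17.6167 pos [530.  -84.4  36.3] yaw -15.67 F [0.1 2.2 1.4] M [ 0.369  0.062 -0.035] w 0.1 q6 0.09 e6 -0.039
33 [113.75939318 121.88335575 123.27765478]
```

Emit:
servo_tool:
  fingers: [0,0]
  translation:
    - [-0.55,-1.9,0]
    - [0,0,0]
  twist:
    - [0,0,0]
    - [0,0,0]

```text
time_s: 17.83
tool_pos: [530.0, -84.4, 36.4]
eef_rot: [-0.699, 0.097, -0.097, 0.702]
contact_force: [1.1, 8.9, 0.1]
gripper_width: -0.2
```

Emit:
servo_tool:
  fingers: [0,0]
  translation:
    - [-0.4,-1.4,0]
    - [0,0,0]
  twist:
    - [0,0,0]
    - [0,0,0]

```text
time_s: 18.0
tool_pos: [530.0, -84.5, 36.5]
eef_rot: [-0.698, 0.097, -0.098, 0.702]
contact_force: [2.5, 13.3, 0.7]
gripper_width: -0.1
```

Emit:
servo_tool:
  fingers: [0,0]
  translation:
    - [-0.3,-1,0]
    - [0,0,0]
  twist:
    - [0,0,0]
    - [0,0,0]

```text
time_s: 18.17
tool_pos: [530.1, -84.5, 36.5]
eef_rot: [-0.698, 0.097, -0.098, 0.703]
contact_force: [3.1, 17.4, 0.8]
gripper_width: -0.1
```

The slide is hard against home: no motion while the force climbs to 17 N. Backing off and lifting.

Emit:
servo_tool:
  fingers: [0,0,0,0,0,0,0,0]
  translation:
    - [2.7,9.6,0]
    - [2.7,9.6,0]
    - [0,0,20]
    - [0,0,30]
    - [0,0,30]
    - [0,0,30]
    - [0,0,20]
    - [0,0,0]
  twist:
    - [0,0,0]
    - [0,0,0]
    - [0,0,0]
    - [0,0,0]
    - [0,0,0]
    - [0,0,0]
    - [0,0,0]
    - [0,0,0]

```text
time_s: 18.83
tool_pos: [537.5, -70.1, 171.3]
eef_rot: [0.701, -0.093, 0.1, -0.7]
contact_force: [0.3, -0.5, -0.3]
gripper_width: 0.3
```

Emit:
servo_tool:
  fingers: [0,0,0,0,0,0]
  translation:
    - [-10,-35,10]
    - [-10,-35,10]
    - [-10,-35,10]
    - [-10,-35,0]
    - [0,0,0]
    - [0,0,0]
  twist:
    - [0,0,0]
    - [0,0,0]
    - [0,0,0]
    - [0,0,0]
    - [0,0,0]
    - [0,0,0]

```text
time_s: 19.33
tool_pos: [493.4, -210.9, 195.5]
eef_rot: [0.7, -0.098, 0.097, -0.7]
contact_force: [0.8, 1.1, 0.4]
gripper_width: 0.2
```

```bash
python3 s.py; python3 - <<'E'
from h import *
im,W,ok=cloud("wrist"); cv2.imwrite("pics/wrist7.png",im[:,:,::-1])
red=ok&(im[...,0]>110)&(im[...,1]<70)&(im[...,2]<70)&(W[...,2]>99)&(W[...,2]<108)
p=W[red]; o=np.array([491.8,-220.3,0]);ey=np.array([.274,.962,0])
if len(p): c=np.array(list(cv2.minAreaRect(p[:,:2].astype(np.float32))[0])+[0]);print(c,(c-o)@ey, "before",(np.array([531.1,-81.6,0])-o)@ey)
k=ok&(np.hypot(W[...,0]-491.8,W[...,1]+220.3)<19)&(W[...,2]>108)&(W[...,2]<118)&(im.min(2)>110)
q=W[k][:,:2]; print("line",len(q),q.mean(0) if len(q) else "")
if len(q)>5: d=q.mean(0)-[491.8,-220.3]; print("line angle",np.degrees(np.arctan2(d[1],d[0])))
E
```

```text
19.3333 pos [ 493.4 -210.9  195.5] yaw -15.85 F [0.8 1.1 0.4] M [ 0.031 -0.024  0.058] w 0.2 q6 -0.15 e6 -0.05
[ 524.07025146 -103.91452026    0.        ] 120.80488040771485 before 144.19760000000002
line 99 [ 491.37535848 -230.551695  ]
line angle -92.37192646052479
```

View pics/wrist7.png

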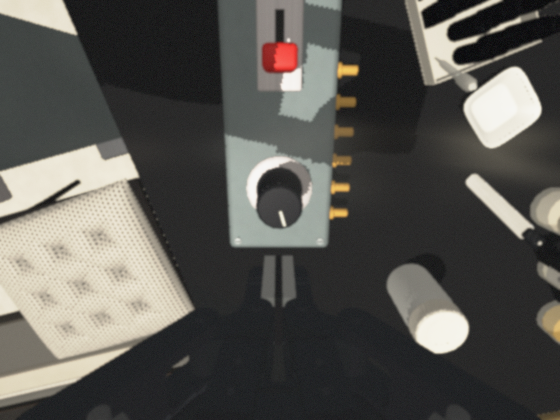

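The red slide is at (280,57), near the knob end of its track. The knob line at (282,219) has turned about +58° from the start, which matches the count. Handing in.

```bash
python3 -c "
from workcell import bot
print(bot.hand_in())"
```

```text
the job is handed in; nothing more can be done
None
```

The knob is set in the third notch back from its end stop, the lock slide is pushed home, and the job is handed in. It took about 19.5 s of the 64 s allowed.

- **End stop:** I turned the knob clockwise through one click. About 2–5° past that notch, at −22°, the torque climbed to 0.36 and then 0.48 Nm without flipping, so I stopped there. The grip was 40 N, so the knob would have slipped at about 0.5 Nm.
- **Three clicks back:** Going counter-clockwise, the torque passed through zero at about 0°, 31° and 58°. I released the knob in the third notch, with torque near zero.
- **Lock slide:** I pushed it with closed fingers until it stopped moving while the force rose to about 17 N, then backed off and lifted clear.

**Last checks:**
- **Knob:** The white line had turned about 58° from its starting angle, which agrees with the count.
- **Lock:** The slide had moved 23.4 mm against a hard stop, so it must have started about 6.6 mm from open. I judged it home by feel and from the picture; I had no direct reading of the joint.
- **Neighbours:** I never touched them and saw no contact forces, but I did not re-measure their positions.

**One disagreement:** The real fingertips sat about 43 mm higher than the reported tool position. My first attempt to grip closed just above the knob without touching it. I corrected the height from the camera depth and used that for everything after.

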